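Click the canister carousel round and get its cap off, whichever way it unscrews

TASK

On the kitchen counter, turn the canister carousel one click by its handle so that the closed aluminium canister comes to the front, at the red pointer. Then take off its yellow cap there: it may open to the left or to the right, so try gently both ways, find the way it turns, and lift it off. Finish still holding the cap in the gripper, upright and still, a good 6 cm or more above the canister it came from, with the carousel left clicked at the front and the mug, juice carton and plant left alone.

Things in the scene. Friction and masses are not known exactly. Their poses are not given: they have to be found in the camera images.
- carousel: Fixed foot of the canister carousel: black disc 250 mm across, 18 mm high; origin at the centre of its underside, on the turning axis, z up. Its -x axis points to the front, where a red pointer (30 mm high) lies out to 195 mm from the axis. On it turns a wooden deck 300 mm across, top 30 mm above the counter, with five places 72 degrees apart for canisters 76 mm across and 110 mm tall.
- front_place (a point): Fixed point on the deck's top level at the front place by the red pointer, 105 mm from the turning axis: the aluminium canister's centre comes here. Three other canisters (white, blue, terracotta) stand on the deck; their caps (grey, white, brown) are fixed, shaped like the yellow one, and reach 194 mm above the counter.
- turret (a joint): Turn of the deck, rad, growing counter-clockwise from above. Clicks into a detent every 1.257 rad: 0 (start: the yellow-capped canister stands 72 degrees clockwise of the front) and 1.257 (next click: it is at the front), 2.513. In between the detent resists with up to 0.2 N m until half-way (0.63), then pulls on. Stops at -1.35 and 2.6.
- handle (a point): Centre of the carousel's handle: a dark steel bar 50 mm long, 14 mm wide, 30 mm high on a round column 22 mm thick on the turning axis. The point lies 215 mm above the counter, the bar's top 230 mm. The bar runs along this point's own x axis and turns with the deck, 72 degrees for a click.
- canister_shoulder (a point): Centre of the flat shoulder of the aluminium canister, where the cap's lower rim sits, 140 mm above the counter and 105 mm from the carousel's axis; turns with the deck. A neck 50 mm across stands 14.5 mm up from it, inside the cap; the cap must rise 15 mm straight up to clear it.
- cap_grip (a point): Loose yellow cap, 70 g, 54 mm high: round grip 48 mm across, 34 mm tall, on a skirt 58 mm across, 20 mm high. Point: grip's centre, on the axis, 37 mm above the lower rim; z up. Locked at the start. Opens clockwise or counter-clockwise, which varies and cannot be seen: wrong way stops hard after 5 to 15 degrees, right way turns easily to a stop near 70; from 55 on it lifts off.
- mug: White mug, 80 mm across, 95 mm high, handle towards its +y; origin at the centre of its underside. Leave alone.
- carton: Orange and green juice carton, 70 x 70 x 190 mm; origin at the centre of its underside. Leave alone.
- plant: Small potted plant, pot 90 mm across and 75 mm high, leaves to 135 mm; origin at the centre of its underside. Leave alone.
There are look-alikes about, which are no part of the job. What is meant by the part that bears cap_grip is not pink or purple, and is the smaller of those in its own colour.

How it is judged:
On the way, in this order (a step that is already met when the one before it is completed fails the run):
1. the carousel stands at the next click, the canister at the front with its cap still on (value of joint turret between 1.177 and 1.337 rad and distance between cap_grip and canister_shoulder below 0.042 m), for 0.2 s.
2. the cap is lifted clear of the neck, with the carousel at the front click (value of joint turret between 1.177 and 1.337 rad and z of cap_grip in the frame of canister_shoulder above 0.06 m), for 0.1 s.
At the end, for the whole second after the job is handed in: Carousel within 0.08 rad of the next click (1.257); the yellow cap off and in the fingers (over 1 N), its lower rim at least 48 mm above the canister's shoulder, tilted less than 0.4 rad, still (under 30 mm/s), touching no part of the carousel; mug, carton and plant within 3 cm of where they were (value of joint turret between 1.177 and 1.337 rad and z of cap_grip in the frame of canister_shoulder above 0.085 m and contact force between cap and the fingers above 1 N and contact force between cap and carousel below 0.1 N and angle between cap_grip's own z axis and vertical below 0.4 rad and linear speed of cap below 0.03 m/s and distance of each of mug, carton, plant from where it was at the start of the episode below 0.03 m); the arm keeps its last pose, push and grip.
It fails at once if the mug is pushed more than 3 cm or tipped (distance of mug from where it was at the start of the episode above 0.03 m or angle between mug's own z axis and vertical above 0.35 rad).
It fails at once if the juice carton is pushed more than 3 cm or tipped (distance of carton from where it was at the start of the episode above 0.03 m or angle between carton's own z axis and vertical above 0.35 rad).
It fails at once if the plant is pushed more than 3 cm or tipped (distance of plant from where it was at the start of the episode above 0.03 m or angle between plant's own z axis and vertical above 0.35 rad).
It also fails if it takes over 69 s, if anything falls off the work surface, if the arm or the gripper's body presses on something with over 40 N, if the wrist force passes 120 N, or if a joint passes its speed limit or range.

ROBOT

A 7-joint arm with a two-finger parallel gripper is mounted at the origin on the work surface. World frame = base frame: x ahead of the robot, y to its left, z up, the work surface at z = 0. Lengths are in m, angles in rad, forces in N, time in s.
With the tool pointing down it reaches from about 0.425 to 0.925 m from the base axis. Payload 6.8 kg.
Tool frame: the origin (TCP) lies between the finger pads; the fingertips stand 22 mm ahead of it and the grasp point (between the pads) lies 3 mm ahead of it; z points along the fingers, y is the direction in which the jaws open and shut (so a half turn about z gives the same grasp; the last joint's range is limited). The gripper opens to 85 mm and grips with 20 to 120 N. Pads are 22 mm wide; open, the fingers measure 114 mm over their backs; the gripper's body (76 mm by 85 mm) begins 54 mm behind the grasp point. The pads swing forward as they close: fully open they stand 13 mm farther back than shut.
Start: joints at [1.014, 0.477, 0.022, 1.555, -0.011, 1.109, -0.083], TCP at [0.293, -0.608, 0.253] pointing down, gripper open.
Joint ranges: [-2.96, 2.96], [-0.34, 2.1], [-1.41, 1.46], [0.24, 2.44], [-1.37, 4.51], [0.17, 1.92], [-2.96, 2.96]. Speed limits (rad/s): [2.39, 2.39, 3.14, 3.14, 3.14, 3.14, 3.14].

INTERFACE

Orientations are given as a unit quaternion [w, x, y, z].
In Python, from station import bot gives the robot as it stands. The module is installed in compiled form; this text tells all that it offers.
- The arm moves only by the tool drive_tool, never from a script. Its argument "series" is one flat list of numbers, 7 for each row, row after row: the opening, from -1 (shut) to 1 (fully open), then the shift along the tool's x, y, z in mm, then the turn, a rotation vector about the tool's x, y, z in rad. In form: [jaw, x, y, z, wx, wy, wz, jaw, x, y, z, wx, wy, wz, ...]. A call has 1 to 12 rows; each row shifts and turns the commanded pose from where the row before left it, along the tool's axes as they then stand; what a row does not reach is not made up. A row lasts 1/8 s, in which the tool goes at most 62.5 mm and 10.7 degrees, less where a joint would pass 70% of its speed; a pose out of reach is approached as far as the arm can. A call with a gripper value outside its range is refused whole. The fingers move at their own pace and stop on an object; "force" is the grip in N (left out, the last holds). Time passes only in rows, so rows that do not move let the fingers close. It gives the time, the measured TCP pose, the force and the opening at its end, in the units of the state.
- bot.get_obs(): the state, without advancing time (a new reading comes with each control period).
- bot.read_camera(name): name is "scene" or "top" or "wrist"; returns a dict with "pixels" (384x512x3 uint8, blue, green, red), "camera_matrix" (3x3 intrinsics, pixels), "distortion" ([k1, k2, p1, p2, k3] as OpenCV has them; the pictures are not rectified), "rvec" (rotation vector, rad) and "tvec" (3), from world to camera coordinates, as OpenCV has them. Camera axes: x right, y down, z forward; pixel columns grow to the right and rows downward; lengths in m; the calibration is good to about 2 mm. A picture is of the moment at which its call begins. There is no depth.
- bot.hand_in(): hands the job in, once; it reports no verdict.
The state is a dict: "t": time; "q": joint angles; "joint_vel": joint speeds; "joint_torque": joint torques, N m; "eef_pos": TCP position; "tool_rot": TCP orientation; "contact_force": force on the tool from outside, world axes, zero at the start; "torque": the same for the moment, N m; "gripper_width": opening from 0.0 (shut) to 1.0 (fully open).
Only numpy, scipy, OpenCV 4.12 (cv2) and the standard library are available. Lean on these libraries where they do the work, as an engineer would, in place of code of your own. Each camera call takes 0.05 s, during which the arm holds its last target. There are 200 camera calls.

## Working session

There is one attempt and no reset: what is moved stays moved. The work goes in short steps, Python scripts to look and compute and a tool call to move; the robot and the scene stay as the last step left them, time stands still between calls to the robot, and variables do not carry over. Pictures are saved under pics/ and viewed, about 8 in all and at most 12, crops included, and the job is handed in when it is done.

Besides the shell and the picture viewer there is one more tool, called as name(argument=value, ...), one argument or row to a line, values as JSON. drive_tool: Moves the arm, as the interface text tells. Its arguments: {"type":"object","properties":{"series":{"type":"array"},"force":{"type":"number"}},"required":["series"]}

```bash
mkdir -p pics
cat > h.py <<'E'
import numpy as np, cv2
from station import bot
def cam(n,f=None):
    c=bot.read_camera(n)
    if f: cv2.imwrite(f'pics/{f}.png',c['pixels'])
    return c
def ray(c,uv):
    K=np.array(c['camera_matrix']);p=cv2.undistortPoints(np.array([[uv]],float),K,np.array(c['distortion'])).ravel()
    R=cv2.Rodrigues(np.array(c['rvec'],float))[0];t=np.array(c['tvec'],float).ravel()
    d=R.T@np.array([p[0],p[1],1]);return -R.T@t,d/np.linalg.norm(d)
def onz(c,uv,z):
    o,d=ray(c,uv);return o+d*(z-o[2])/d[2]
def tri(*rs):
    A=sum(np.eye(3)-np.outer(d,d) for o,d in rs);b=sum((np.eye(3)-np.outer(d,d))@o for o,d in rs)
    x=np.linalg.solve(A,b);return x,[np.linalg.norm((np.eye(3)-np.outer(d,d))@(x-o)) for o,d in rs]
def proj(c,P):
    return cv2.projectPoints(np.array(P,float).reshape(-1,1,3),np.array(c['rvec'],float),np.array(c['tvec'],float),np.array(c['camera_matrix']),np.array(c['distortion']))[0].reshape(-1,2)
def yellow(c):
    h=cv2.cvtColor(c['pixels'],cv2.COLOR_BGR2HSV);m=cv2.inRange(h,(18,110,80),(36,255,255))
    n,l,s,ce=cv2.connectedComponentsWithStats(m);return m,[(s[i].tolist(),ce[i].round(1).tolist()) for i in range(1,n) if s[i][4]>25]
E
python3 - <<'E'
from h import *
a=cam('scene');b=cam('top')
cv2.imwrite('pics/a.png',np.vstack([a['pixels'],b['pixels']])[:, :]) 
cv2.imwrite('pics/ab.png',cv2.resize(np.hstack([a['pixels'],b['pixels']]),(800,300)))
cv2.imwrite('pics/top.png',cv2.resize(b['pixels'],(800,600)));cv2.imwrite('pics/scene.png',cv2.resize(a['pixels'],(800,600)))
for c in(a,b):print(yellow(c)[1], ray(c,(256,192)))
print(bot.get_obs())
E
```

```text
[([269, 186, 19, 25, 380], [278.1, 198.2]), ([305, 186, 24, 29, 537], [316.9, 200.2])] (array([1.41578062, 0.43852674, 0.7508785 ]), array([-0.77138774, -0.36618793, -0.52044919]))
[([218, 176, 20, 21, 301], [227.3, 186.1]), ([202, 253, 25, 26, 506], [214.0, 265.2])] (array([0.38279061, 0.00546259, 1.31285179]), array([ 0.13127553,  0.00559373, -0.99133014]))
{'t': 0.1, 'q': array([ 1.0139189 ,  0.47774666,  0.02236046,  1.55635436, -0.01149491,
        1.10929025, -0.08313561]), 'joint_vel': array([ 0.00046349, -0.00176713, -0.00127778, -0.00489392,  0.00188765,
        0.00032367,  0.00121829]), 'joint_torque': array([ 4.81521172e-03, -5.97752774e+01,  1.61371708e+00, -2.81950629e+01,
        1.27214834e-02,  5.08261626e-03, -1.60091247e-05]), 'eef_pos': array([ 0.2926239 , -0.60772118,  0.2524029 ]), 'tool_rot': array([-7.96438850e-04,  9.74933209e-01,  2.22496158e-01, -2.51079928e-04]), 'contact_force': array([-0.20777531, -0.53503833, -0.21544064]), 'torque': array([-0.0275212 , -0.03457082, -0.00399519]), 'gripper_width': 0.9919230982254265}
```

View pics/top.png

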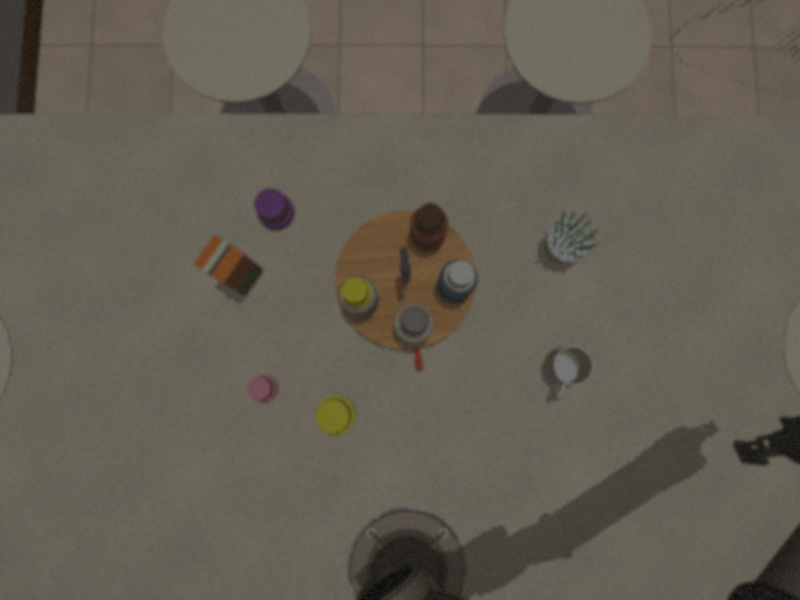

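View pics/scene.png

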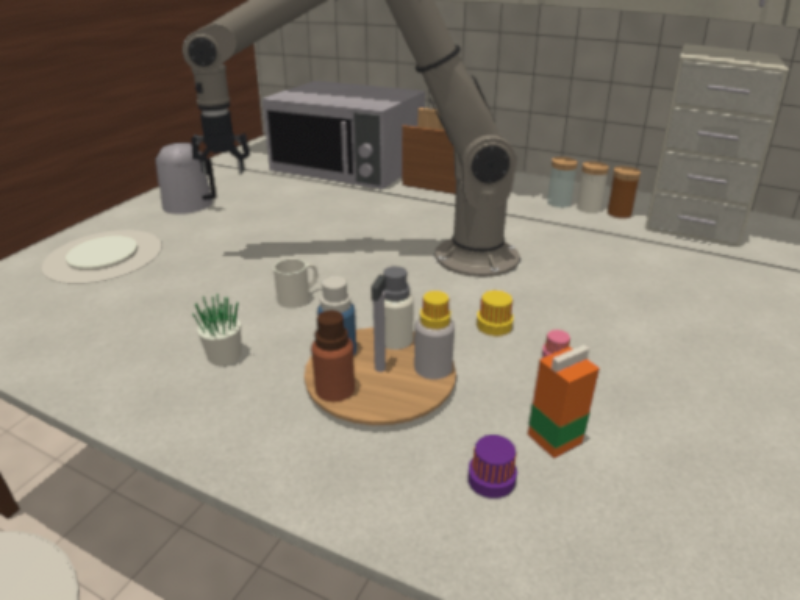

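Run:
```python
from h import *
a=cam('scene');b=cam('top')
hb=cv2.cvtColor(b['pixels'],cv2.COLOR_BGR2HSV)
# deck: wood colour
m=cv2.inRange(hb,(8,90,60),(20,255,255));m[:,:200]=0;m[:,320:]=0;m[:120]=0;m[240:]=0
cs=np.vstack(cv2.findContours(m,cv2.RETR_EXTERNAL,cv2.CHAIN_APPROX_NONE)[0])
hu=cv2.convexHull(cs)[:,0]
P=np.array([onz(b,p,0.03)[:2] for p in cs[:,0]]); 
from scipy.optimize import least_squares
f=least_squares(lambda x:np.hypot(*(P-x[:2]).T)-x[2],[0.55,0,.15],loss='soft_l1',f_scale=.002).x
print('deck',f)
# red pointer
r=cv2.inRange(hb,(0,130,90),(7,255,255))|cv2.inRange(hb,(174,130,90),(180,255,255));r[:,:240]=0;r[:,290:]=0;r[:215]=0;r[250:]=0
ys,xs=np.nonzero(r);print('red',len(xs),xs.mean(),ys.mean());pc=onz(b,(xs.mean(),ys.mean()),.03);print(pc,'front dir deg',np.degrees(np.arctan2(pc[1]-f[1],pc[0]-f[0])))
# yellow caps two views
ya=yellow(a)[1];yb=yellow(b)[1]
print(ya,yb)
print(tri(ray(a,ya[0][1]),ray(b,yb[0][1])),tri(ray(a,ya[1][1]),ray(b,yb[1][1])))
# handle
print('proj bar ends top', proj(b,[[f[0],f[1],.23],[f[0],f[1],.2]]),proj(a,[[f[0],f[1],.23],[f[0],f[1],.03]]))
bb=cv2.resize(b['pixels'][125:235,195:325],None,fx=4.5,fy=4.5,interpolation=cv2.INTER_CUBIC)
aa=cv2.resize(a['pixels'][160:270,190:320],None,fx=4.5,fy=4.5,interpolation=cv2.INTER_CUBIC)
cv2.imwrite('pics/crop.png',cv2.convertScaleAbs(cv2.resize(np.hstack([bb,aa]),(800,338)),alpha=1.6))
```

```text
deck [0.59158736 0.00723692 0.13868762]
red 35 267.2 229.71428571428572
[ 0.42860447 -0.02405601  0.03      ] front dir deg -169.13140450846277
[([269, 186, 19, 25, 380], [278.1, 198.2]), ([305, 186, 24, 29, 535], [316.9, 200.2])] [([218, 177, 20, 20, 299], [227.2, 186.1]), ([202, 253, 25, 26, 508], [214.0, 265.2])]
(array([0.55181815, 0.0980889 , 0.16539872]), [np.float64(0.0011004231398977554), np.float64(0.001100423139897811)]) (array([0.31345641, 0.1497007 , 0.03528684]), [np.float64(0.0023745600014233267), np.float64(0.0023745600014232933)])
proj bar ends top [[257.58745039 168.8639996 ]
 [257.60196744 170.84292713]] [[243.20368152 178.12426355]
 [244.18030995 234.53913158]]
```

View pics/crop.png

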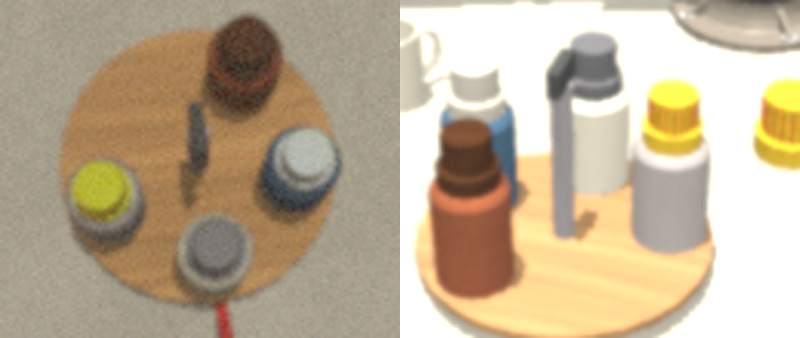

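Run:
```python
from h import *
from scipy.optimize import least_squares
b=cam('top');a=cam('scene');hb=cv2.cvtColor(b['pixels'],cv2.COLOR_BGR2HSV)
m=cv2.inRange(hb,(8,90,60),(20,255,255));m[:,:200]=0;m[:,320:]=0;m[:120]=0;m[240:]=0
cs=np.vstack(cv2.findContours(m,cv2.RETR_EXTERNAL,cv2.CHAIN_APPROX_NONE)[0])[:,0]
P=np.array([onz(b,p,0.03)[:2] for p in cs]);c=np.array([.588,.0])
for k in range(8):
    s=abs(np.hypot(*(P-c).T)-.15)<(.012 if k<3 else .006)
    f=least_squares(lambda x:np.hypot(*(P[s]-x[:2]).T)-x[2],[*c,.15],loss='soft_l1',f_scale=.002).x;c=f[:2]
print('deck',f,s.sum())
pc=onz(b,(267.2,229.7),.025);print('front deg',np.degrees(np.arctan2(*(pc[:2]-c)[::-1])))
# bar: not-wood dark bluish pixels near the axis
x0,y0,x1,y1=245,150,275,190
g=b['pixels'][y0:y1,x0:x1].astype(int);d=((g[...,2]-g[...,0]<18)&(g.sum(2)<260)).astype(np.uint8)
n,l,st,ce=cv2.connectedComponentsWithStats(d)
for i in range(1,n):
    if st[i][4]>30:
        ys,xs=np.nonzero(l==i);Q=np.array([onz(b,(u+x0,v+y0),.23)[:2] for u,v in zip(xs,ys)])
        (cx,w,an)=cv2.minAreaRect((Q*1000).astype(np.float32));print(st[i],ce[i]+[x0,y0],cx,w,an,Q.min(0),Q.max(0))
print('\n'.join(''.join('#' if v else '.' for v in r) for r in d))
yb=yellow(b)[1][0][1];ya=yellow(a)[1][0][1]
p=tri(ray(a,ya),ray(b,yb))[0];v=p[:2]-c;print('cap',p,np.hypot(*v),np.degrees(np.arctan2(v[1],v[0])))
```

```text
deck [0.5988124  0.0028057  0.14697645] 218
front deg -170.98217343147238
[12  9  6 22 96] [258.8125  169.96875] (589.8788452148438, 1.8703913688659668) (59.74654006958008, 14.020974159240723) 0.08280578255653381 [ 0.56000025 -0.00512994] [0.61974889 0.00892404]
..............................
..............................
..............................
..............................
..............................
.....................#...#....
..............................
.........................#...#
.........................##...
............###...............
............###...............
............###...............
............###...............
............####..............
............####..............
............####..............
............#####.............
............######............
............#####.............
............#####.............
............#####.............
............#####.............
............#####.............
............#####.............
............#####.............
............#####.............
............#####.............
............#####.............
............#####.............
............####..............
.............##...............
..............................
..............................
..............................
..............................
..............................
..............................
..............................
..............................
..............................
cap [0.55197697 0.09810045 0.16550033] 0.10618214324177029 116.17317967598957
```

drive_tool(
  series=[1,0,0,-30,0,0,0,1,45,-35,-20,0,0,0,1,45,-35,-20,0,0,0,1,45,-35,0,0,0,0,1,45,-35,0,0,0,0,1,45,-35,0,0,0,0,1,45,-35,0,0,0,0,1,45,-35,0,0,0,0,1,45,-35,0,0,0,0,1,45,-35,0,0,0,0,1,45,-35,0,0,0,0,1,45,-35,0,0,0,0],
  force=30,
)

```text
t: 1.8
eef_pos: [0.5724, -0.045, 0.3235]
tool_rot: [0.0, 0.975, 0.222, 0.0]
contact_force: [0.7, -0.1, 0.2]
gripper_width: 0.998
```

drive_tool(
  series=[1,0,0,0,0,0,0.15,1,0,0,0,0,0,0.15,1,0,0,0,0,0,0],
)

```text
t: 2.17
eef_pos: [0.5718, -0.0464, 0.3233]
tool_rot: [0.0, 0.997, 0.075, -0.0]
contact_force: [0.3, 0.3, -0.2]
gripper_width: 1.001
```

```bash
cat >> h.py <<'E'
from scipy.spatial.transform import Rotation as Ro
def st():
    o=bot.get_obs();w,x,y,z=o['tool_rot'];R=Ro.from_quat([x,y,z,w]).as_matrix()
    print('t',round(o['t'],2),'pos',o['eef_pos'].round(4),'yaw',np.degrees(np.arctan2(R[1,0],R[0,0])).round(2),'zax',R[:,2].round(3),'q',o['q'].round(2),'F',o['contact_force'].round(1),'T',o['torque'].round(2),'g',round(o['gripper_width'],3));return o,R
def go(P):
    o,R=st();print('tool mm',(R.T@(np.array(P)-o['eef_pos'])*1000).round(1))
E
python3 - <<'E'
from h import *
go([.5985,.003,.226])
w=cam('wrist');cv2.imwrite('pics/w1.png',cv2.resize(w['pixels'],(800,600)))
print(proj(w,[[.5985,.003,.23],[.5985,.003,.2],[.552,.098,.165]])*800/512, ray(w,(256,192)))
E
```

```text
t 2.17 pos [ 0.5718 -0.0464  0.3233] yaw 8.61 zax [-0. -0. -1.] q [ 0.19  0.27 -0.27  1.7   0.08  1.18 -1.52] F [ 0.3  0.3 -0.2] T [ 0.01 -0.01 -0.  ] g 1.001
tool mm [ 33.8 -44.9  97.2]
[[296.9142873  239.87140623]
 [308.3098741  230.56882887]
 [157.55962487 274.29973242]] (array([ 0.63949643, -0.0356401 ,  0.44321982]), array([-0.28077275, -0.05730429, -0.95806204]))
```

View pics/w1.png

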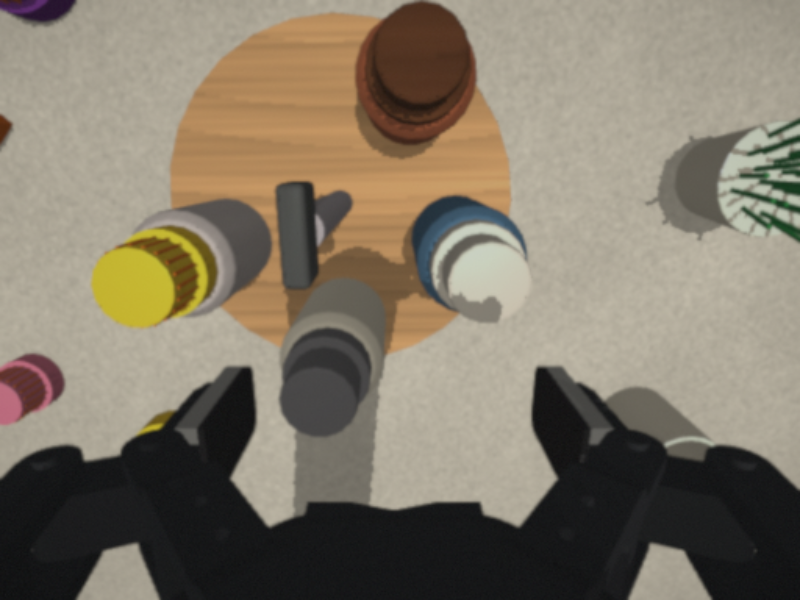

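Run:
```python
from h import *
w=cam('wrist');g=w['pixels'];x0,y0=165,105
s=g[y0:195,x0:215].astype(int);d=((s.sum(2)<230)&(s[...,2]-s[...,0]<15)).astype(np.uint8)
n,l,S,ce=cv2.connectedComponentsWithStats(d);i=1+np.argmax(S[1:,4]);c=(max(cv2.findContours((l==i).astype(np.uint8),0,1)[0],key=len)[:,0]+[x0,y0])
Q=np.array([onz(w,p,.23)[:2] for p in c]);print(S[i])
r=cv2.minAreaRect((Q*1000).astype(np.float32));print(r)
# left edge line (cap side)
L=np.array([(x0+np.nonzero(row)[0].min(),y0+k) for k,row in enumerate(l==i) if row.any()])[6:-6]
q=np.array([onz(w,p,.23)[:2] for p in L]);k=np.polyfit(q[:,0],q[:,1],1);print('left edge yaw',np.degrees(np.arctan(k[0])),'y at .5985',np.polyval(k,.5985),q[0],q[-1])
ya=yellow(w);print(ya[1][0] if ya[1] else 0)
```

```text
[ 12  12  38  68 955]
((600.5921020507812, -1.7640647888183594), (48.41593933105469, 25.89263153076172), 8.564237594604492)
left edge yaw 9.274770178643426 y at .5985 0.010433554039737586 [0.61863967 0.01337922] [0.57940812 0.0070481 ]
([58, 145, 81, 64, 3658], [97.5, 176.9])
```

drive_tool(
  series=[1,34,-45,0,0,0,0,1,0,0,20,0,0,0,1,0,0,40,0,0,0,1,0,0,40,0,0,0,1,0,0,0,0,0,0,-1,0,0,0,0,0,0,-1,0,0,0,0,0,0,-1,0,0,0,0,0,0,-1,0,0,0,0,0,0,-1,0,0,0,0,0,0],
  force=40,
)

```text
t: 3.52
eef_pos: [0.5995, 0.0051, 0.226]
tool_rot: [-0.001, 0.997, 0.075, 0.001]
contact_force: [-5.3, 3.0, 13.2]
gripper_width: 0.155
```

```bash
python3 -c "
from h import *
st()"
```

```text
t 3.52 pos [0.5995 0.0051 0.226 ] yaw 8.59 zax [ 0.003  0.002 -1.   ] q [ 0.11  0.4  -0.28  1.76  0.13  1.   -1.64] F [-5.3  3.  13.2] T [ 0.89  0.94 -0.22] g 0.155
```

drive_tool(
  series=[-1,0,0,-3,0,0,0,-1,0,0,0,0,0,-0.1,-1,0,0,0,0,0,-0.13,-1,0,0,0,0,0,-0.13,-1,0,0,0,0,0,-0.13,-1,0,0,0,0,0,-0.13,-1,0,0,0,0,0,-0.13,-1,0,0,0,0,0,-0.13,-1,0,0,0,0,0,-0.13,-1,0,0,0,0,0,-0.13,-1,0,0,0,0,0,-0.12,-1,0,0,0,0,0,0],
)

```text
t: 5.03
eef_pos: [0.599, 0.0056, 0.2263]
tool_rot: [-0.001, 0.761, 0.649, 0.001]
contact_force: [1.9, 7.0, -3.1]
gripper_width: 0.151
```

Run:
```python
from h import *
st()
a=cam('scene');b=cam('top')
for c in(a,b):print(yellow(c)[1])
w=cam('wrist');cv2.imwrite('pics/w2.png',np.hstack([cv2.resize(w['pixels'],(400,300)),cv2.resize(a['pixels'],(400,300))]))
```

```text
t 5.03 pos [0.599  0.0056 0.2263] yaw 80.93 zax [ 0.001  0.003 -1.   ] q [ 0.3   0.43 -0.54  1.74  0.25  1.03 -0.49] F [ 1.9  7.  -3.1] T [ 1.39 -0.32 -0.74] g 0.151
[([248, 170, 14, 23, 253], [254.5, 181.5]), ([305, 186, 24, 29, 535], [316.9, 200.2])]
[([255, 199, 10, 16, 96], [259.1, 207.3]), ([202, 253, 25, 26, 508], [214.0, 265.2])]
```

View pics/w2.png

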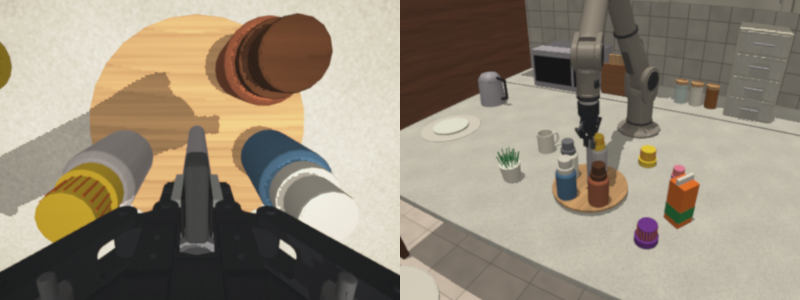

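drive_tool(
  series=[1,0,0,0,0,0,0,1,0,0,0,0,0,0,1,0,0,0,0,0,0,1,0,0,-40,0,0,0,1,0,0,-60,0,0,0,1,-40,0,0,0,0,0,1,-40,0,0,0,0,0,1,0,0,0,0,0,0,1,0,0,0,0,0,0],
)

```text
t: 6.3
eef_pos: [0.5858, -0.0756, 0.3263]
tool_rot: [-0.0, 0.762, 0.648, 0.0]
contact_force: [-0.0, 0.8, 0.1]
gripper_width: 1.002
```

Run:
```python
from h import *
go([.495,-.013,.182])
a=cam('scene');b=cam('top');w=cam('wrist')
for c in(a,b,w):print(yellow(c)[1])
ys=[min(yellow(c)[1],key=lambda s:abs(s[1][0]-x)) for c,x in((a,255),(b,262))]
print(tri(*[ray(c,y[1]) for c,y in zip((a,b),ys)]))
hs=cv2.cvtColor(w['pixels'],cv2.COLOR_BGR2HSV)
L=[]
g=w['pixels'].astype(int)
cv2.imwrite('pics/w3.png',np.hstack([cv2.resize(w['pixels'],(400,300)),cv2.resize(b['pixels'][110:260,160:360],(400,300))]))
c=np.array([.599,.004]);f=c+.105*np.array([np.cos(np.radians(-171)),np.sin(np.radians(-171))]);print(f,proj(w,[[*f,.194],[*c,.23]])*400/512,proj(b,[[*f,.194]]))
```

```text
t 6.3 pos [ 0.5858 -0.0756  0.3263] yaw 80.71 zax [ 0.  0. -1.] q [ 0.44  0.33 -0.53  1.65  0.17  1.22 -0.29] F [-0.   0.8  0.1] T [0.   0.   0.01] g 1.002
tool mm [ 47.1 -99.7 144.3]
[([246, 171, 17, 22, 264], [254.2, 181.0]), ([305, 186, 24, 29, 537], [316.9, 200.2])]
[([255, 196, 20, 20, 305], [264.5, 205.4]), ([202, 253, 25, 26, 508], [214.0, 265.2])]
[([0, 0, 58, 54, 2426], [28.1, 25.5]), ([105, 95, 76, 62, 3601], [142.4, 126.0])]
(array([ 0.49345225, -0.00972123,  0.16630891]), [np.float64(0.0036916476722634105), np.float64(0.0036916476722633988)])
[ 0.49529272 -0.01242562] [[104.05358735 102.57424797]
 [197.12154098  68.4499397 ]] [[264.42253184 204.34603442]]
```

View pics/w3.png

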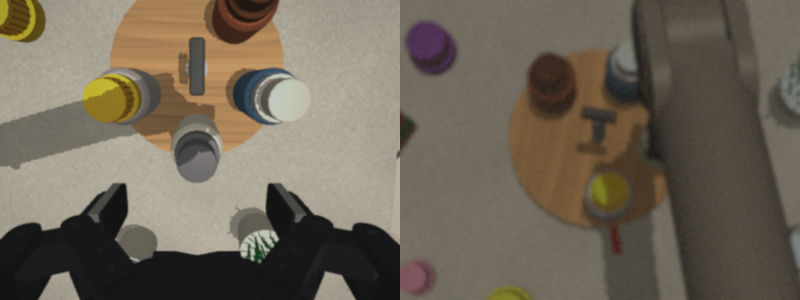

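drive_tool(
  series=[1,24,-50,0,0,0,0,1,23,-50,0,0,0,0,1,0,0,30,0,0,0,1,0,0,30,0,0,0,1,0,0,0,0,0,0],
)

```text
t: 7.08
eef_pos: [0.4933, -0.0127, 0.2647]
tool_rot: [-0.001, 0.761, 0.648, -0.001]
contact_force: [0.2, -0.1, 1.2]
gripper_width: 1.003
```

Run:
```python
from h import *
w=cam('wrist');b=cam('top');cv2.imwrite('pics/w4.png',cv2.resize(w['pixels'],(640,480)))
print(yellow(w)[1],proj(w,[[.4945,-.012,.194]])*1.25)
go([.4945,-.012,.182])
h=cv2.cvtColor(w['pixels'],cv2.COLOR_BGR2HSV)
# grip's flat top: bright or saturated disc via threshold by value
m,_=yellow(w);v=h[...,2][m>0];print(np.percentile(v,[5,25,50,75,95]))
```

```text
[([6, 0, 110, 85, 6662], [59.0, 41.1]), ([218, 152, 73, 85, 4775], [254.3, 194.7])] [[317.30230869 259.72677674]]
t 7.17 pos [ 0.4952 -0.0128  0.267 ] yaw 80.78 zax [ 0.  0. -1.] q [ 0.41  0.22 -0.59  1.93  0.14  1.04 -0.39] F [ 0.3 -0.5  0.7] T [-0.01  0.04  0.03] g 1.002
tool mm [ 0.6 -0.9 85. ]
[ 99. 152. 155. 189. 196.]
```

View pics/w4.png

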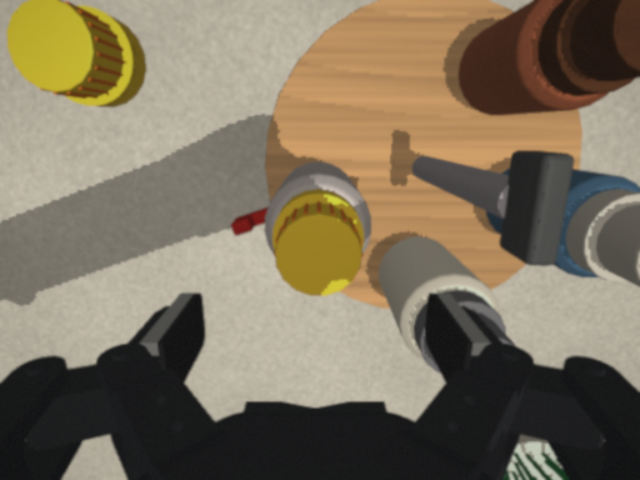

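drive_tool(
  series=[1,4,0,30,0,0,0,1,0,0,35,0,0,0,1,0,0,22,0,0,0,1,0,0,0,0,0,0,-1,0,0,0,0,0,0,-1,0,0,0,0,0,0,-1,0,0,0,0,0,0,-1,0,0,0,0,0,0],
  force=30,
)

```text
t: 8.18
eef_pos: [0.4964, -0.0094, 0.1807]
tool_rot: [0.001, 0.762, 0.647, 0.001]
contact_force: [-1.0, -0.4, 7.1]
gripper_width: 0.556
```

Run:
```python
from h import *
st()
```

```text
t 8.18 pos [ 0.4964 -0.0094  0.1807] yaw 80.71 zax [ 0.002 -0.    -1.   ] q [ 0.37  0.33 -0.56  2.02  0.23  0.86 -0.48] F [-1.  -0.4  7.1] T [-0.03  0.32 -0.  ] g 0.556
```

drive_tool(
  series=[-1,0,0,-1,0,0,0,-1,0,0,0,0,0,-0.05,-1,0,0,0,0,0,-0.05,-1,0,0,0,0,0,0],
)

```text
t: 8.68
eef_pos: [0.4958, -0.0095, 0.1808]
tool_rot: [0.0, 0.729, 0.685, 0.0]
contact_force: [-0.4, -0.4, 3.3]
gripper_width: 0.552
```

```bash
python3 -c "
from h import *
st()"
```

```text
t 8.68 pos [ 0.4958 -0.0095  0.1808] yaw 86.42 zax [ 0.001 -0.    -1.   ] q [ 0.39  0.33 -0.58  2.02  0.24  0.86 -0.39] F [-0.4 -0.4  3.3] T [-0.01 -0.04  0.02] g 0.552
```

drive_tool(
  series=[-1,0,0,0,0,0,-0.06,-1,0,0,0,0,0,-0.06,-1,0,0,0,0,0,0],
)

```text
t: 9.05
eef_pos: [0.4959, -0.0094, 0.1808]
tool_rot: [0.0, 0.687, 0.727, 0.0]
contact_force: [-0.7, 0.5, 5.2]
gripper_width: 0.557
```

```bash
python3 -c "
from h import *
st()"
```

```text
t 9.05 pos [ 0.4959 -0.0094  0.1808] yaw 93.25 zax [ 0.001  0.    -1.   ] q [ 0.41  0.33 -0.61  2.02  0.25  0.86 -0.28] F [-0.7  0.5  5.2] T [0.08 0.06 0.06] g 0.557
```

drive_tool(
  series=[-1,0,0,0,0,0,-0.06,-1,0,0,0,0,0,-0.06,-1,0,0,0,0,0,0],
)

```text
t: 9.43
eef_pos: [0.4959, -0.0094, 0.1808]
tool_rot: [0.0, 0.642, 0.767, 0.0]
contact_force: [-0.3, 0.5, 5.1]
gripper_width: 0.555
```

```bash
python3 -c "
from h import *
st()
b=cam('top');print(yellow(b)[1])"
```

```text
t 9.43 pos [ 0.4959 -0.0094  0.1808] yaw 100.12 zax [ 0.001  0.    -1.   ] q [ 0.43  0.34 -0.63  2.01  0.26  0.87 -0.17] F [-0.3  0.5  5.1] T [ 0.08 -0.    0.06] g 0.555
[([202, 253, 25, 25, 506], [214.1, 265.2])]
```

drive_tool(
  series=[-1,0,0,0,0,0,-0.1,-1,0,0,0,0,0,-0.1,-1,0,0,0,0,0,-0.1,-1,0,0,0,0,0,-0.1,-1,0,0,0,0,0,-0.1,-1,0,0,0,0,0,-0.1,-1,0,0,0,0,0,-0.1,-1,0,0,0,0,0,-0.06,-1,0,0,0,0,0,0],
)

```text
t: 10.6
eef_pos: [0.4953, -0.0096, 0.1808]
tool_rot: [-0.0, 0.312, 0.95, -0.0]
contact_force: [-2.0, -0.5, 8.6]
gripper_width: 0.555
```

```bash
python3 -c "
from h import *
st()"
```

```text
t 10.6 pos [ 0.4953 -0.0096  0.1808] yaw 143.64 zax [-0. -0. -1.] q [ 0.55  0.38 -0.79  2.01  0.34  0.89  0.51] F [-2.  -0.5  8.6] T [ 0.02  0.49 -0.03] g 0.555
```

Turned about 63° with no resistance; lift gently and check.

drive_tool(
  series=[-1,0,0,-4,0,0,0,-1,0,0,-4,0,0,0,-1,0,0,-4,0,0,0,-1,0,0,0,0,0,0],
)

```text
t: 11.1
eef_pos: [0.4953, -0.0096, 0.1925]
tool_rot: [0.0, 0.311, 0.95, -0.0]
contact_force: [-0.7, -0.5, -1.5]
gripper_width: 0.554
```

```bash
python3 -c "
from h import *
st()"
```

```text
t 11.1 pos [ 0.4953 -0.0096  0.1925] yaw 143.72 zax [-0. -0. -1.] q [ 0.56  0.36 -0.8   2.    0.33  0.91  0.53] F [-0.7 -0.5 -1.5] T [-0.08  0.22 -0.03] g 0.554
```

drive_tool(
  series=[-1,0,0,-10,0,0,0,-1,0,0,-20,0,0,0,-1,0,0,-25,0,0,0,-1,0,0,-25,0,0,0,-1,0,0,-10,0,0,0,-1,0,0,0,0,0,0,-1,0,0,0,0,0,0,-1,0,0,0,0,0,0],
)

```text
t: 12.1
eef_pos: [0.4949, -0.0095, 0.2814]
tool_rot: [-0.001, 0.311, 0.95, -0.0]
contact_force: [0.6, 0.1, -0.6]
gripper_width: 0.553
```

Run:
```python
from h import *
st()
a=cam('scene');w=cam('wrist');b=cam('top')
for c in(a,b,w):print(yellow(c)[1])
cv2.imwrite('pics/end.png',np.hstack([cv2.resize(w['pixels'],(400,300)),cv2.resize(a['pixels'][110:260,160:360],(400,300))]))
```

```text
t 12.1 pos [ 0.4949 -0.0095  0.2814] yaw 143.75 zax [-0.002  0.    -1.   ] q [ 0.63  0.25 -0.85  1.9   0.21  1.09  0.64] F [ 0.6  0.1 -0.6] T [-0.01 -0.04 -0.01] g 0.553
[([244, 140, 18, 24, 246], [250.7, 153.5]), ([305, 186, 24, 29, 537], [316.9, 200.2])]
[([202, 253, 25, 26, 512], [214.1, 265.3])]
[([195, 181, 115, 146, 12433], [251.7, 257.6])]
```

View pics/end.png

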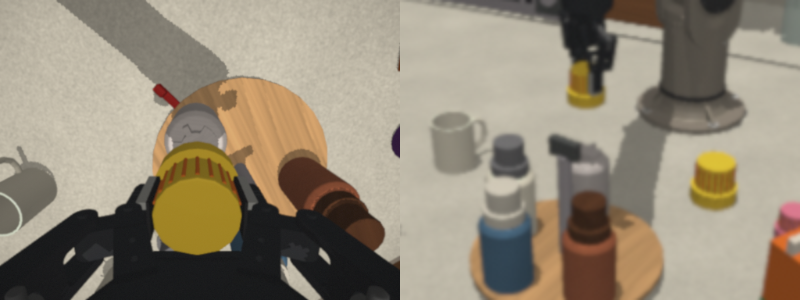

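```bash
python3 -c "
from h import *
print(bot.hand_in());st()"
```

```text
the job is handed in; nothing more can be done
None
the job is handed in; nothing more can be done
```

The carousel is turned one click by its handle, and the yellow cap is off and held upright in the gripper. I handed the job in at about 12 s of the 69 s allowed; no verdict came back.

- **Carousel:** after the turn the bar stood at about 81°, against 9° before. The aluminium canister stood at the red pointer.
- **Cap:** counter-clockwise turned freely through about 63° and the cap lifted off cleanly, so I did not try clockwise.
- **Last checks:** the tool had risen about 100 mm since the grasp, and it was vertical. The fingers were still on the cap, open about 47 mm. The last picture shows the cap well above the open canister.

Three checks were off or not done:
- **Handle grip:** about 13 N pushed up on the tool when it first gripped the handle. I backed off 3 mm before turning.
- **Twist at the handle:** about 0.7 N m remained at the end of the turn, and it was gone once I let go.
- **Not measured:** I did not re-measure the carousel angle after the lift; I judged it from the picture. The mug, juice carton and plant were not measured again either, but the arm never went near them.

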